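# Butt the feed chute to the parts box and hold its sprung cover just under balance

### The job

Get the parts box ready for loading: first push the loose feed chute up against the left side of the box, standing on the bench, so that its open mouth is flush with the wall, with no gap, and centred on the port. Then raise the box's sprung cover by its pull bar a little past its balance point, without letting it swing on to its stop, bring it back and keep it a few degrees below the balance point, where it wants to fall shut; the program finishes while the robot is still holding the cover there. Leave the other things on the bench where they are.

Things in the scene. Friction and masses are not known exactly. Their poses are not given: they have to be found in the camera images.
- parts_box: grey sheet-steel box, 160 (x) x 220 (y) x 100 mm high, bolted to the bench; origin at the centre of its underside, x axis from its front (pull-bar side) to its hinge side, y axis to its left. In its left (+y) wall is a port 100 mm wide (x), from 42 to 84 mm above the bench, in the middle of the wall
- port (a point): point on the outer face of the box's left wall, below the middle of the port, at bench height: 110 mm along +y from the box's origin; axes as the box
- hinge (a point): middle of the cover's hinge line, which runs along the box's y axis: 83 mm along the box's +x from its origin, 104 mm above the bench; axes as the box
- bar (a point): middle of the cover's pull bar: a round steel bar 12 mm thick, along the box's y axis, on two arms 120 mm apart; it stands 38 mm ahead of the cover's front edge (axis to edge) and 205 mm from the hinge line, in the plane of the cover. With the cover shut it is 104 mm above the bench, ahead of the box's front wall, with about 30 mm clear behind it for a finger. The axes turn with the cover
- cover (a joint): angle of the cover: 0 shut (level), growing as the front edge rises and swings away from the robot side; stop at 1.66 rad. Steel plate 164 x 224 x 4 mm, 1.1 kg, with a torsion spring. Balance point at 0.87 rad (50 degrees): below it the cover falls shut, above it the spring carries it open to the stop. It takes about 2 N at the bar to start lifting it and under 1 N near balance
- chute: loose steel feed chute, 120 x 120 mm, side walls 78 mm high, 0.35 to 0.7 kg (sliding it takes 2 to 8 N); origin at the centre of its underside; it is open (mouth) on its -y side, 60 mm from the origin; x axis along the mouth. Its sloping floor is 44 mm above the bench at the mouth, 60 mm at the back
- mouth (a point): point on the chute's mouth face, at the middle of its lower edge: 60 mm along -y from the chute's origin; axes as the chute
- tab (a point): point in the chute's upright grip tab on the back wall, 12 mm before its top: the tab is 70 mm wide (chute x), 12 mm thick (chute y), from 65 to 117 mm above the bench, and lies 54 mm along +y from the chute's origin; axes as the chute
- conrod: bystander: steel connecting rod lying flat, 76 x 187 x 22 mm; origin under its centre
- piston: bystander: piston, 82 mm across, 61 mm high; origin under its centre
- bearing: bystander: ball bearing lying flat, 62 mm across, 16 mm high; origin under its centre
- ring_spanner: bystander: combination spanner, 34 x 191 x 6 mm; origin under its centre
- spark_plug: bystander: spark plug, 18 x 62 x 21 mm; origin under its centre
- oil_filter: bystander: oil filter canister, 78 mm across, 86 mm high; origin under its centre

How it is judged:
On the way, in this order (a step that is already met when the one before it is completed fails the run):
1. the chute is butted flush against the box, mouth centred on the port, cover still shut (y of mouth in the frame of port between -0.004 and 0.004 m and x of mouth in the frame of port between -0.012 and 0.012 m and angle between the x axis of chute and the x axis of parts_box, either way round below 0.035 rad and angle between chute's own z axis and vertical below 0.05 rad and height (world z) of chute below 0.004 m and value of joint cover below 0.1 rad), for 0.2 s.
2. the cover is raised past its balance point (value of joint cover above 0.9 rad), for 0.1 s.
At the end, for the whole second after the job is handed in: the fingers hold the cover still (they press on it with over 0.1 N) at 0.65 to 0.84 rad, 2 to 13 degrees below its balance point; the chute, untouched, stands upright on the bench with its mouth within 4 mm of the box's left wall, square to it within 2 degrees and centred on the port within 12 mm (value of joint cover between 0.65 and 0.84 rad and velocity of joint cover between -0.1 and 0.1 rad/s and contact force between the fingers and parts_box above 0.1 N and y of mouth in the frame of port between -0.004 and 0.004 m and x of mouth in the frame of port between -0.012 and 0.012 m and angle between the x axis of chute and the x axis of parts_box, either way round below 0.035 rad and angle between chute's own z axis and vertical below 0.05 rad and height (world z) of chute below 0.004 m and contact force between chute and the fingers below 0.1 N); the arm keeps its last pose, push and grip.
It fails at once if the cover swings on to its stop (over 1.5 rad) (value of joint cover above 1.5 rad).
It fails at once if a bystander is moved by more than 30 mm (distance of any of conrod, piston, bearing, ring_spanner, spark_plug, oil_filter from where it was at the start of the episode above 0.03 m).
It also fails if it takes over 72 s, if anything falls off the work surface, if the arm or the gripper's body presses on something with over 40 N, if the wrist force passes 120 N, or if a joint passes its speed limit or range.

### The arm

A 6-joint arm with a two-finger parallel gripper is mounted at the origin on a cart in front of the work surface, level with it; the furniture and walls round the work are solid. World frame = base frame: x ahead of the robot, y to its left, z up, the work surface at z = 0. Lengths are in m, angles in rad, forces in N, time in s.
With the tool pointing down it reaches from about 0.25 to 0.775 m from the base axis. Payload 8.9 kg.
Tool frame: the origin (TCP) lies midway between the tips of the shut fingers; the grasp point (between the pads) lies robot.tcp_to_grasp behind it (robot.tcp_to_grasp is the distance from the TCP to the grasp point, in m); z points along the fingers, y is the direction in which the jaws open and shut (so a half turn about z gives the same grasp; the last joint's range is limited). The gripper opens to 85 mm and grips with 20 to 120 N. Pads are 22 mm wide; open, the fingers measure 114 mm over their backs; the gripper's body (76 mm by 85 mm) begins 54 mm behind the grasp point. The pads swing forward as they close: fully open they stand 13 mm farther back than shut.
Start: joints at [-1.469, 0.291, -0.153, 1.127, 0, 1.431], TCP at [0.125, -0.51, 0.231] pointing down, gripper open.
Joint ranges: [-2.52, 2.52], [-0.91, 1.74], [-1.3, 1.37], [-1.96, 2.02], [-1.52, 1.47], [-3.14, 3.14]. Speed limits (rad/s): [2.22, 2.22, 2.79, 3.14, 3.14, 3.14].

### API

Orientations are given as a unit quaternion [x, y, z, w].
In Python, from rig import robot gives the robot as it stands. The module is installed in compiled form; this text tells all that it offers.
- The arm moves only by the tool servo_tool, never from a script. Its argument "plan" is a list that holds one entry, the list of rows, each a list of 5 numbers: the opening, from -1 (shut) to 1 (fully open), so that 0 is half open, then the shift along the tool's x, y, z scaled (see below), then the turn about the tool's z scaled (see below). A call has 1 to 10 rows; each row is the pose to reach, as a shift and turn from the pose commanded when the call began, along the tool's axes at that moment, turning the shorter way round; what a row does not reach only later rows make up. The controller multiplies each number of a shift by 0.1 m and each number of a turn by pi rad. A row lasts 1/10 s, in which the tool goes at most 50 mm and 8.59 degrees, less where a joint would pass 70% of its speed; a pose out of reach is approached as far as the arm can. A call with a number of a shift or a turn outside -1 to 1 is refused whole. A call with a gripper value outside its range is refused whole. The fingers move at their own pace and stop on an object; "grip_force" is the grip in N (left out, the last holds). Time passes only in rows, so rows that repeat a pose let the fingers close. It gives the time, the measured TCP pose, the force and the opening at its end, in the units of the state.
- robot.read_state(): the state, without advancing time (a new reading comes with each control period).
- robot.camera(name): name is "scene" or "top" or "wrist"; returns a dict with "pixels" (400x640x3 uint8, red, green, blue), "K" (3x3 intrinsics, pixels), "k1" (the pictures are not rectified: a ray, as slopes to the right and down, at radius r is drawn at 1 + k1 r^2 times it, then the intrinsics apply), "view" (4x4, takes a point from world to camera coordinates). Camera axes: x right, y up, looking along -z (the intrinsics and any distortion apply to the point x, -y, -z); pixel columns grow to the right and rows downward; lengths in m; the calibration is good to about 2 mm. A picture is of the moment at which its call begins. There is no depth.
- robot.hand_in(): hands the job in, once; it reports no verdict.
Trained networks look in a picture, given as the dict that the camera call returned (one of the last four; its "shot" number tells which), for a name from the list of things; names that differ only in an ending like _2 or _b are one class to them, and where a whole thing is asked for, a point or a joint stands for the part that bears it (a point fixed in the world has none). Each returns a list of dicts, best first, with "conf" (0 to 1); they miss things now and then, are a little off and sometimes report something else, mostly with a low value. They report only what shows in the picture. A call takes as long as a camera call.
- robot.cut_out(picture, name): "pixels" (400x640 bool, what is visible of it) and "extent" ([left, top, right, bottom] in pixels, round what is visible of it).
- robot.place_of(picture, name): "at" ([column, row] in pixels: a listed point, or the origin of a listed thing).
The state is a dict: "clock": time; "joint_positions": joint angles; "qd": joint speeds; "joint_torque": joint torques, N m; "eef_pos": TCP position; "orientation": TCP orientation; "contact_force": force on the tool from outside, world axes, zero at the start; "moment": the same for the moment, N m; "gripper_width": finger opening in m.
Only numpy, scipy, OpenCV 4.12 (cv2) and the standard library are available. Lean on these libraries where they do the work, as an engineer would, in place of code of your own. Each camera call takes 0.05 s, during which the arm holds its last target. There are 200 camera calls.

## Working session

There is one attempt and no reset: what is moved stays moved. The work goes in short steps, Python scripts to look and compute and a tool call to move; the robot and the scene stay as the last step left them, time stands still between calls to the robot, and variables do not carry over. Pictures are saved under pics/ and viewed, on a budget of 10 in all, crops included, one or two more only if the job needs it, and the job is handed in when it is done.

Besides the shell and the picture viewer there is one more tool, called after "Emit:" by a JSON object that holds its "op" and its "data", one argument or row to a line. servo_tool: Moves the arm, as the interface text tells. Shifts and turns lie within -1 to 1; 1 stands for 0.1 m of shift or pi rad of turn. Its arguments: {"type":"object","properties":{"plan":{"type":"array"},"grip_force":{"type":"number"}},"required":["plan"]}

```bash
mkdir -p pics; cat > h.py <<'E'
from rig import robot
import numpy as np, cv2
from scipy.spatial.transform import Rotation as R
def ray(p,uv):
    K=np.array(p["K"]);V=np.array(p["view"]);k=p["k1"]
    d=np.array([(uv[0]-K[0,2])/K[0,0],(uv[1]-K[1,2])/K[1,1]]);s=d.copy()
    for _ in range(20): s=d/(1+k*(s@s))
    Rm=V[:3,:3];o=-Rm.T@V[:3,3]
    return o,Rm.T@np.array([s[0],-s[1],-1.])
def onz(p,uv,z):
    o,d=ray(p,uv);return o+d*(z-o[2])/d[2]
def proj(p,X):
    V=np.array(p["view"]);K=np.array(p["K"]);c=V[:3,:3]@np.array(X)+V[:3,3]
    s=np.array([c[0],-c[1]])/-c[2];s=s*(1+p["k1"]*(s@s));return K[:2,:2]@s+K[:2,2]
def save(p,n): cv2.imwrite(f"pics/{n}.png",cv2.cvtColor(p["pixels"],cv2.COLOR_RGB2BGR))
E
python3 - <<'E'
from h import *
s=robot.read_state();print(s);print(robot.tcp_to_grasp)
H=dict(parts_box=0,port=0,hinge=.104,bar=.104,chute=0,mouth=0,tab=.105,conrod=0,piston=0,bearing=0,ring_spanner=0,spark_plug=0,oil_filter=0)
for n in("top","scene"):
    p=robot.camera(n);save(p,n+"0")
    print(n,np.round(p["view"],3).tolist(),p["k1"])
    for k,z in H.items():
        r=robot.place_of(p,k)
        print(k,[(np.round(q["at"],1).tolist(),round(q["conf"],2),np.round(onz(p,q["at"],z),3).tolist()) for q in r[:2]])
E
```

```text
{'clock': 0.0, 'joint_positions': array([-1.46928548e+00,  2.91251124e-01, -1.54095970e-01,  1.12670504e+00,
        1.77647320e-05,  1.43149335e+00]), 'qd': array([ 0.00132429,  0.00045837,  0.00035599,  0.0012712 , -0.00049021,
       -0.00096556]), 'joint_torque': array([ 1.09044774e-04, -5.37142110e+01,  3.31369829e+01,  1.60188123e-02,
       -2.32558987e-04,  5.05787625e-06]), 'eef_pos': array([ 0.12517352, -0.50942502,  0.23075878]), 'orientation': array([ 9.92759646e-01,  1.20116154e-01,  2.07449792e-05, -6.27623532e-04]), 'contact_force': array([ 0.3601076 , -0.6340114 , -0.49739048]), 'moment': array([ 0.02826402, -0.05316955, -0.00321224]), 'gripper_width': 0.08566302080544658}
0.0187
top [[-0.014, -1.0, -0.015, 0.029], [0.998, -0.015, 0.063, -0.513], [-0.064, -0.014, 0.998, -1.345], [0.0, 0.0, 0.0, 1.0]] 0.014157111686711063
parts_box [([363.4, 175.8], 0.98, [0.588, -0.12, 0.0]), ([282.7, 245.3], 0.15, [0.37, 0.14, 0.0])]
port [([335.2, 187.1], 0.8, [0.553, -0.029, 0.0])]
hinge [([270.3, 200.6], 0.37, [0.506, 0.166, 0.104])]
bar [([379.6, 212.3], 0.64, [0.467, -0.156, 0.1
[... 920 characters left out ...]
3, 272.2], 0.81, [0.541, 0.231, 0.0]), ([314.5, 190.0], 0.45, [0.6, -0.15, 0.0])]
mouth [([273.2, 262.7], 0.58, [0.516, 0.172, 0.0])]
tab [([231.1, 248.1], 0.82, [0.563, 0.269, 0.105]), ([204.8, 265.5], 0.44, [0.574, 0.345, 0.105])]
conrod [([189.1, 321.3], 0.89, [0.561, 0.429, 0.0]), ([358.2, 156.9], 0.63, [0.58, -0.402, 0.0])]
piston [([400.4, 179.6], 0.73, [0.4, -0.365, 0.0]), ([351.6, 176.6], 0.33, [0.54, -0.283, 0.0])]
bearing [([325.7, 280.6], 0.88, [0.372, 0.145, 0.0]), ([274.4, 264.8], 0.56, [0.509, 0.176, 0.0])]
ring_spanner [([379.0, 228.7], 0.74, [0.35, -0.106, 0.0])]
spark_plug [([206.6, 262.3], 0.45, [0.657, 0.273, 0.0])]
oil_filter [([359.4, 155.5], 0.98, [0.581, -0.413, 0.0])]
```

```bash
python3 - <<'E'
import cv2
a=cv2.imread('pics/top0.png')[110:290,150:480]
cv2.imwrite('pics/top0c.png',cv2.resize(a,(792,432),interpolation=cv2.INTER_CUBIC))
E
```

```text
(no output)
```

View pics/top0c.png

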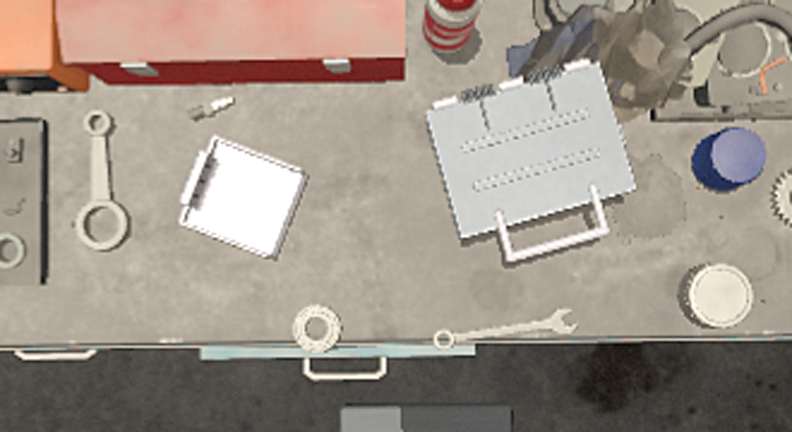

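View pics/scene0.png

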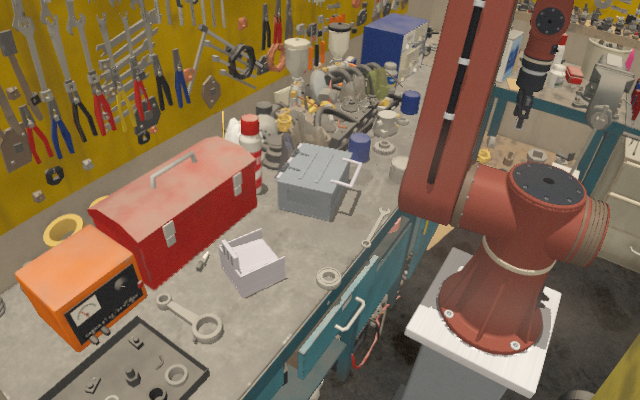

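The box's cover corners show in the top crop at about (463,239), (428,110), (636,190) and (601,62), with the bar at the lower edge. The chute is white, with its tab on the left and its mouth on the right facing the box. Next I fit the poses.

```bash
cat > fit.py <<'E'
from h import *
from scipy.optimize import least_squares
def fitpose(p,pts,uv,x0):
    def f(v):
        c,s=np.cos(v[2]),np.sin(v[2])
        return np.ravel([proj(p,[v[0]+c*a-s*b,v[1]+s*a+c*b,z])-q for (a,b,z),q in zip(pts,uv)])
    r=least_squares(f,x0);return r.x,np.abs(r.fun).max()
def at(v,a,b): c,s=np.cos(v[2]),np.sin(v[2]);return np.array([v[0]+c*a-s*b,v[1]+s*a+c*b])
E
python3 - <<'E'
from fit import *
p=robot.camera("top")
cr=lambda L:[(150+(x+.5)/2.4-.5,110+(y+.5)/2.4-.5) for x,y in L]
# cover: front edge at hinge-167 => box x=83-167=-84 ; back x=+80
b,e=fitpose(p,[(-84,112,106),(80,112,106),(-84,-112,106),(80,-112,106)] and [(-.084,.112,.106),(.080,.112,.106),(-.084,-.112,.106),(.080,-.112,.106)],cr([(463,239),(428,110),(636,190),(601,62)]),[.58,-.12,.27])
print("box",b,e,"port",at(b,0,.11),"bar",at(b,-.122,0),"hinge",at(b,.083,0))
c,e=fitpose(p,[(.06,.06,.078),(.06,-.06,.078),(-.06,-.06,.078),(-.06,.06,.078)],cr([(215,137),(306,172),(271,257),(182,222)]),[.54,.23,-.38])
print("chute",c,e,"tab",at(c,0,.054),"mouth",at(c,0,-.06))
g=at(b,0,.17);print("chute goal",g,"tab goal",at([g[0],g[1],b[2]],0,.054))
print(proj(p,[*at(b,-.122,0),.104]),robot.read_state()['clock'])
E
```

```text
box [ 0.58746428 -0.13385089  0.25303311] 0.916998376539766 port [ 0.5599267  -0.02735356] bar [ 0.46934906 -0.16439257] hinge [ 0.66782136 -0.11307254]
chute [ 0.53549248  0.22674662 -0.38530551] 0.9208608922225778 tab [0.55578797 0.27678754] mouth [0.51294195 0.1711456 ]
chute goal [0.5449062  0.03073589] tab goal [0.53138776 0.0830164 ]
[382.3514604  211.37322072] 1.45
```

Emit:
{"op": "servo_tool", "data": {
  "plan": [
    [[1,0.92,-1,0,0],[1,0.92,-1,0,0],[1,0.92,-1,0,0],[1,0.92,-1,0,0]]
  ]
}}

```text
clock: 1.85
eef_pos: [0.192, -0.3871, 0.2315]
orientation: [0.993, 0.122, 0.0, -0.001]
contact_force: [-0.8, -0.6, 0.4]
gripper_width: 0.0854
```

Emit:
{"op": "servo_tool", "data": {
  "plan": [
    [[1,0.92,-1,0,0],[1,0.92,-1,0,0],[1,0.92,-1,0,0],[1,0.92,-1,0,0]]
  ]
}}

```text
clock: 2.25
eef_pos: [0.2573, -0.269, 0.2315]
orientation: [0.993, 0.122, 0.0, -0.0]
contact_force: [-0.2, -0.0, -0.5]
gripper_width: 0.0855
```

Emit:
{"op": "servo_tool", "data": {
  "plan": [
    [[1,0.92,-1,0,0],[1,0.92,-1,0,0],[1,0.92,-1,0,0],[1,0.92,-1,0,0]]
  ]
}}

```text
clock: 2.65
eef_pos: [0.3232, -0.1507, 0.2315]
orientation: [0.992, 0.122, 0.0, -0.0]
contact_force: [-0.3, -0.0, 0.4]
gripper_width: 0.0854
```

Emit:
{"op": "servo_tool", "data": {
  "plan": [
    [[1,0.92,-1,0,0],[1,0.92,-1,0,0],[1,0.92,-1,0,0],[1,0.92,-1,0,0]]
  ]
}}

```text
clock: 3.05
eef_pos: [0.3892, -0.0321, 0.2314]
orientation: [0.993, 0.122, 0.001, -0.0]
contact_force: [0.5, -1.0, -0.2]
gripper_width: 0.0853
```

Emit:
{"op": "servo_tool", "data": {
  "plan": [
    [[1,0.92,-1,0,0],[1,0.92,-1,0,0],[1,0.92,-1,0,0],[1,0.92,-1,0,0]]
  ]
}}

```text
clock: 3.45
eef_pos: [0.4551, 0.0865, 0.2311]
orientation: [0.993, 0.121, 0.001, -0.0]
contact_force: [0.6, -0.4, 0.7]
gripper_width: 0.0853
```

Emit:
{"op": "servo_tool", "data": {
  "plan": [
    [[1,0.92,-1,0,-0.4],[1,0.92,-1,0,-0.4],[1,0.92,-1,0,-0.4],[1,0.92,-1,0,-0.4],[1,0.92,-1,0,-0.4],[1,0.92,-1,0,-0.4],[1,0.92,-1,0,-0.4],[1,0.92,-1,0,-0.4],[1,0.92,-1,0,-0.4],[1,0.92,-1,0,-0.4]]
  ]
}}

```text
clock: 4.45
eef_pos: [0.519, 0.2021, 0.2312]
orientation: [0.733, 0.68, -0.0, 0.0]
contact_force: [-0.3, 0.1, -0.6]
gripper_width: 0.0855
```

Emit:
{"op": "servo_tool", "data": {
  "plan": [
    [[1,0.73,0.31,0,-0.4],[1,0.73,0.31,0,-0.4],[1,0.73,0.31,0,-0.4],[1,0.73,0.31,0,-0.4],[1,0.73,0.31,0,-0.4],[1,0.73,0.31,0,-0.4],[1,0.73,0.31,0,-0.4],[1,0.73,0.31,0,-0.4],[1,0.73,0.31,0,-0.4],[1,0.73,0.31,0,-0.4]]
  ]
}}

```text
clock: 5.45
eef_pos: [0.5551, 0.2735, 0.2312]
orientation: [0.194, 0.981, -0.0, -0.0]
contact_force: [0.2, -0.2, -0.4]
gripper_width: 0.0855
```

```bash
python3 - <<'E'
from fit import *
s=robot.read_state();r=R.from_quat(s['orientation']).as_matrix();print(s['clock'],s['eef_pos'],s['joint_positions'],"yaw",np.arctan2(r[1,0],r[0,0]))
p=robot.camera("wrist");save(p,"w1")
for k,z in dict(tab=.105,mouth=0,chute=0).items():
    print(k,[(np.round(q["at"],1).tolist(),round(q["conf"],2),np.round(onz(p,q["at"],z),3).tolist()) for q in robot.place_of(p,k)[:2]])
E
```

```text
5.45 [0.55513675 0.273474   0.23115256] [ 3.39867778e-01  4.73102460e-01  1.20069575e-01  1.21803113e+00
 -4.03671316e-04  7.29681948e-01] yaw 2.7517785542441087
tab [([329.6, 188.0], 0.6, [0.559, 0.282, 0.105])]
mouth []
chute [([274.9, 163.8], 0.67, [0.541, 0.227, 0.0])]
```

View pics/w1.png

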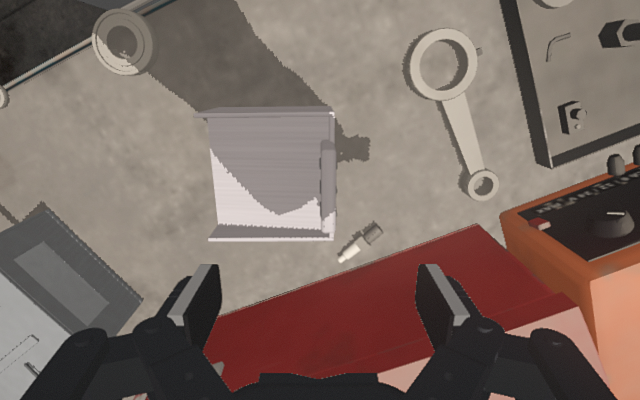

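The chute's tab is at about (329,186) and upright in the view. The path down is clear of the spark plug at (360,243), so I descend on to it.

Emit:
{"op": "servo_tool", "data": {
  "plan": [
    [[1,0,0.08,0.95,0],[1,0,0.08,0.95,0],[1,0,0.08,0.95,0],[1,0,0.08,0.95,0],[1,0,0.08,0.95,0]]
  ]
}}

```text
clock: 6.15
eef_pos: [0.5589, 0.2828, 0.139]
orientation: [0.193, 0.981, 0.001, 0.001]
contact_force: [0.6, 0.1, 0.2]
gripper_width: 0.0857
```

Emit:
{"op": "servo_tool", "data": {
  "plan": [
    [[1,0,0,0.48,0],[1,0,0,0.48,0],[0,0,0,0.48,0],[-0.4,0,0,0.48,0],[-1,0,0,0.48,0],[-1,0,0,0.48,0],[-1,0,0,0.48,0],[-1,0,0,0.48,0]]
  ],
  "grip_force": 40
}}

```text
clock: 6.95
eef_pos: [0.5578, 0.2823, 0.0891]
orientation: [0.193, 0.981, 0.0, 0.0]
contact_force: [-0.9, -1.8, 6.4]
gripper_width: 0.0111
```

```bash
python3 - <<'E'
from fit import *
s=robot.read_state();r=R.from_quat(s['orientation']).as_matrix();print(s['clock'],s['eef_pos'],s['gripper_width'],s['contact_force'],"yaw",np.arctan2(r[1,0],r[0,0]))
p=robot.camera("scene");save(p,"s1")
import cv2
cv2.imwrite("pics/s1.png",cv2.resize(cv2.imread("pics/s1.png")[130:330,160:420],(780,600)))
E
```

```text
6.95 [0.55780355 0.28231375 0.08912414] 0.01112876603329315 [-0.91670885 -1.84143828  6.35561491] yaw 2.7538953967286117
```

View pics/s1.png

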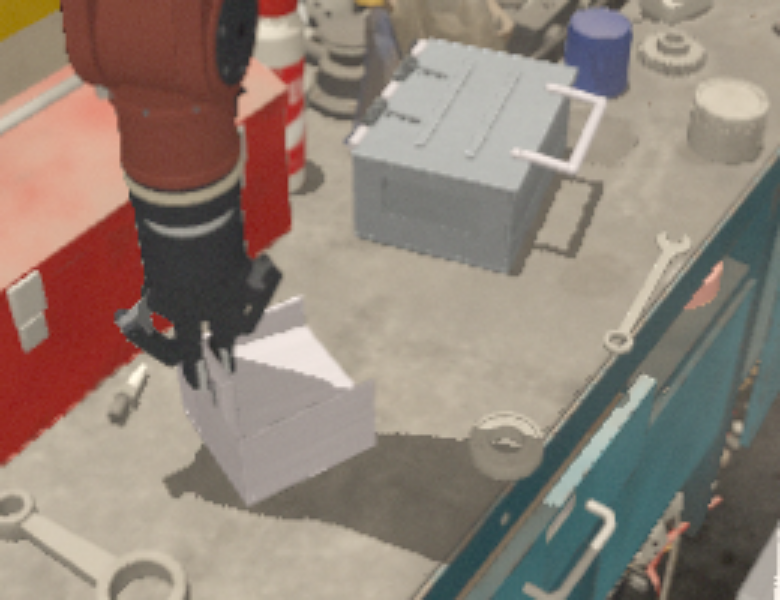

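Emit:
{"op": "servo_tool", "data": {
  "plan": [
    [[-1,0,-0.1,-0.02,0],[-1,0,-0.3,-0.02,0],[-1,0,-0.5,-0.02,0],[-1,0,-0.7,-0.02,0],[-1,0,-0.9,-0.02,0],[-1,0,-0.9,-0.02,0]]
  ]
}}

```text
clock: 7.6
eef_pos: [0.5215, 0.1967, 0.0898]
orientation: [0.193, 0.981, -0.001, -0.001]
contact_force: [0.5, 1.2, -4.7]
gripper_width: 0.011
```

Emit:
{"op": "servo_tool", "data": {
  "plan": [
    [[-1,-0.03,-0.1,0,-0.03],[-1,-0.08,-0.2,0,-0.06],[-1,-0.13,-0.3,0,-0.09],[-1,-0.18,-0.4,0,-0.12],[-1,-0.22,-0.5,0,-0.15],[-1,-0.26,-0.6,0,-0.18],[-1,-0.3,-0.7,0,-0.204],[-1,-0.33,-0.8,0,-0.204],[-1,-0.33,-0.8,0,-0.204]]
  ]
}}

```text
clock: 8.5
eef_pos: [0.5234, 0.1116, 0.0901]
orientation: [-0.125, 0.992, -0.0, -0.0]
contact_force: [0.0, 0.6, -4.2]
gripper_width: 0.0114
```

```bash
python3 - <<'E'
from fit import *
s=robot.read_state();r=R.from_quat(s['orientation']).as_matrix();print(s['clock'],s['eef_pos'],s['gripper_width'],s['contact_force'],"yaw",np.arctan2(r[1,0],r[0,0]))
p=robot.camera("wrist");save(p,"w2")
p=robot.camera("top");save(p,"t2")
cv2.imwrite("pics/t2c.png",cv2.resize(cv2.imread("pics/t2.png")[120:240,250:450],(800,480),interpolation=cv2.INTER_CUBIC))
E
```

```text
8.5 [0.52339466 0.11158244 0.0901123 ] 0.011427797165715988 [ 0.04505452  0.59608368 -4.15323585] yaw -2.8916528594477344
```

View pics/w2.png

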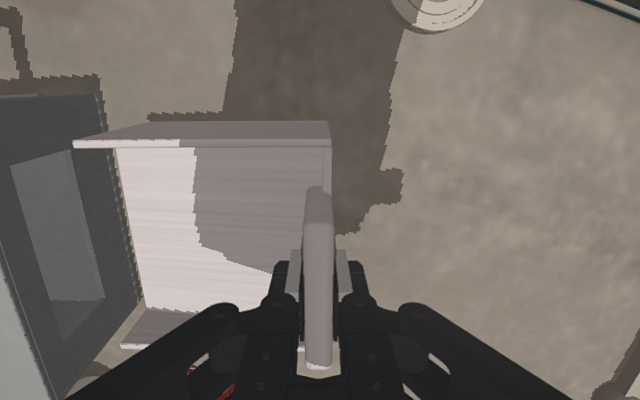

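View pics/t2c.png

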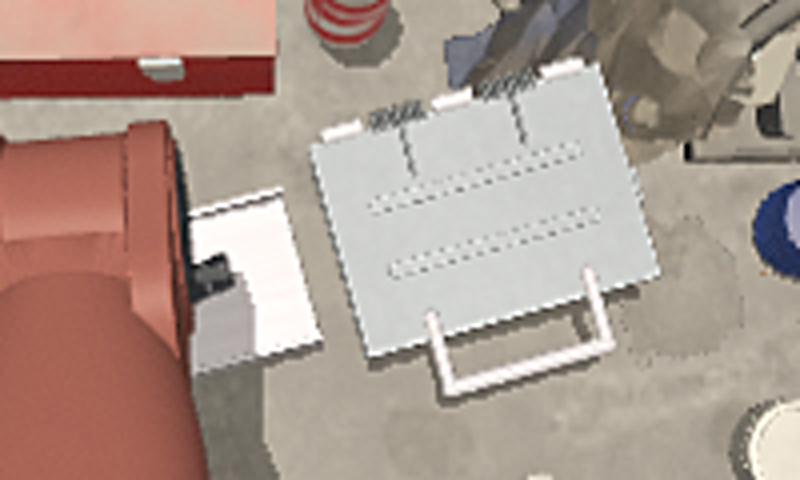

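```bash
python3 - <<'E'
from fit import *
p=robot.camera("top")
cr=lambda L:[(250+(x+.5)/4-.5,120+(y+.5)/4-.5) for x,y in L]
b,e=fitpose(p,[(-.084,.112,.106),(.080,.112,.106),(-.084,-.112,.106),(.080,-.112,.106)],cr([(369,358),(313,145),(660,273),(602,65)]),[.58,-.12,.27])
print("box",b,e,"bar",at(b,-.122,0))
w,e2=fitpose(p,[(-.122,.066,.104),(-.122,-.066,.104)],cr([(447,390),(612,345)]),b);print("bar ends",w,at(w,-.122,0),e2)
c,e=fitpose(p,[(.06,-.06,.078),(-.06,-.06,.078)],cr([(282,190),(321,342)]),[.51,.06,.25])
m=at(c,0,-.06);P=at(b,0,.11)
cs,sn=np.cos(b[2]),np.sin(b[2]);d=m-P
print("chute",c,e,"mouth in port",cs*d[0]+sn*d[1],-sn*d[0]+cs*d[1],"dyaw",c[2]-b[2])
s=robot.read_state();t=np.array([s['eef_pos'][0],s['eef_pos'][1],-2.8917+np.pi]);m=at(t,0,-.114);d=m-P
print("by gripper",cs*d[0]+sn*d[1],-sn*d[0]+cs*d[1],t[2]-b[2])
E
```

```text
box [ 0.58785398 -0.13311595  0.2550554 ] 0.7799029069357744 bar [ 0.46980077 -0.16389643]
bar ends [ 0.58714409 -0.13290076  0.25213713] [ 0.46900155 -0.1633366 ] 1.0215172907317083
chute [0.53522926 0.06158187 0.23505669] 0.1691980194350151 mouth in port -0.003000048428258289 0.03168837219262521 dyaw -0.019998710077043097
by gripper -0.0006158696474222909 0.03022368449287206 -0.005162749867947236
```

Emit:
{"op": "servo_tool", "data": {
  "plan": [
    [[-1,-0.02,-0.08,0,-0.002],[-1,-0.02,-0.16,0.01,-0.002],[-1,-0.02,-0.22,0.02,-0.002],[-1,-0.02,-0.26,0.02,-0.002],[-1,-0.02,-0.28,0.02,-0.002],[-1,-0.02,-0.3,0.02,-0.002],[-1,-0.02,-0.31,0.02,-0.002],[-1,-0.02,-0.31,0.02,-0.002]]
  ]
}}

```text
clock: 9.45
eef_pos: [0.5341, 0.0843, 0.0891]
orientation: [-0.13, 0.992, 0.002, 0.001]
contact_force: [-2.0, 9.0, 5.2]
gripper_width: 0.0116
```

Emit:
{"op": "servo_tool", "data": {
  "plan": [
    [[-1,0,-0.01,0,0],[-1,0,-0.02,0,0],[-1,0,-0.03,0,0],[-1,0,-0.03,0,0]]
  ]
}}

```text
clock: 9.85
eef_pos: [0.5341, 0.0842, 0.0893]
orientation: [-0.131, 0.991, 0.004, 0.001]
contact_force: [-5.3, 23.2, 10.1]
gripper_width: 0.0114
```

Emit:
{"op": "servo_tool", "data": {
  "plan": [
    [[-1,0,0.02,0,0],[-1,0,0.03,0,0],[0,0,0.03,0,0],[0,0,0.03,0,0],[0,0,0.03,0,0]]
  ]
}}

```text
clock: 10.35
eef_pos: [0.5337, 0.0825, 0.0883]
orientation: [-0.129, 0.992, -0.0, 0.0]
contact_force: [-0.5, 0.6, 0.1]
gripper_width: 0.0431
```

Emit:
{"op": "servo_tool", "data": {
  "plan": [
    [[0,0,0,-0.3,0],[0,0,0,-0.6,0],[0,0,0,-0.9,0],[0,0,0,-0.9,0],[0,0,0,-0.9,0]]
  ]
}}

```text
clock: 10.85
eef_pos: [0.534, 0.0827, 0.1787]
orientation: [-0.129, 0.992, -0.0, 0.001]
contact_force: [-0.7, 0.0, 0.1]
gripper_width: 0.0427
```

```bash
python3 - <<'E'
from fit import *
s=robot.read_state();print(s['clock'],s['eef_pos'],s['gripper_width'],s['contact_force'])
p=robot.camera("wrist");save(p,"w3")
E
```

```text
10.85 [0.53396465 0.08274683 0.17869926] 0.04269537542399016 [-0.72106674  0.00543431  0.13561661]
```

View pics/w3.png

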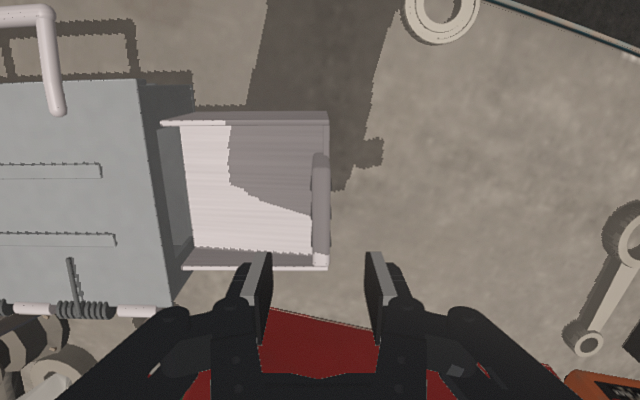

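```bash
python3 - <<'E'
from fit import *
p=robot.camera("wrist");q=robot.camera("top")
cv2.imwrite("pics/w3z.png",cv2.resize(p["pixels"][70:310,110:350,::-1],(600,600),interpolation=cv2.INTER_CUBIC))
b=np.array([.5877,-.1333,.2545])
for n,X in dict(FLcov=(-.084,.112,.106),walltopF=(-.06,.11,.078),walltopB=(.06,.11,.078)).items(): print(n,proj(p,[*at(b,*X[:2]),X[2]]),proj(q,[*at(b,*X[:2]),X[2]]))
for u in [(162,122),(183,268)]:
    d=onz(p,u,.078)[:2]-at(b,0,.11);cs,sn=np.cos(b[2]),np.sin(b[2]);print(cs*d[0]+sn*d[1],-sn*d[0]+cs*d[1])
d=onz(p,(138,80),.106)[:2]-b[:2];print("cover FL",cs*d[0]+sn*d[1],-sn*d[0]+cs*d[1])
E
```

```text
FLcov [136.42024108  77.57231087] [342.07466791 208.93191734]
walltopF [158.43502111 113.82739994] [340.22195648 201.46097374]
walltopB [179.25905044 265.28912233] [329.58271157 163.35142369]
-0.05432015333458035 0.001823968903102104
0.06246088848305575 0.0027700542248829015
cover FL -0.08257895882846833 0.11278263754484197
```

View pics/w3z.png

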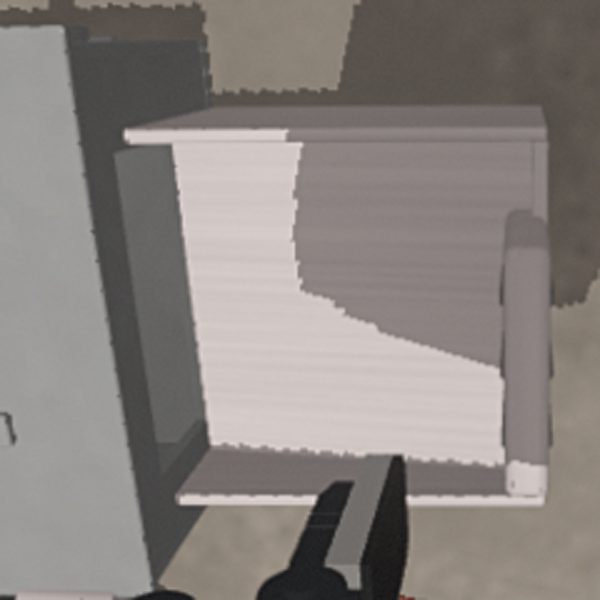

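Flush: the mouth's top corners at (162,122) and (183,268) in the wrist view put the mouth 1–3 mm from the wall, about 4 mm off centre and about 0.01 rad off square. Now the bar.

Emit:
{"op": "servo_tool", "data": {
  "plan": [
    [[-0.29,0.5,-0.9,0,0],[-0.29,0.5,-0.9,0,0],[-0.29,0.5,-0.9,0,0],[-0.29,0.5,-0.9,0,0]]
  ]
}}

```text
clock: 11.4
eef_pos: [0.5076, -0.0179, 0.1776]
orientation: [-0.128, 0.992, 0.0, -0.001]
contact_force: [0.4, 0.5, -0.7]
gripper_width: 0.0307
```

Emit:
{"op": "servo_tool", "data": {
  "plan": [
    [[-0.29,0.5,-0.9,0,0],[-0.29,0.5,-0.9,0,0],[-0.29,0.5,-0.9,0,0],[-0.29,0.5,-0.9,0,0]]
  ]
}}

```text
clock: 11.8
eef_pos: [0.483, -0.1166, 0.1778]
orientation: [-0.129, 0.992, 0.0, -0.0]
contact_force: [0.1, 0.5, -0.9]
gripper_width: 0.0303
```

Emit:
{"op": "servo_tool", "data": {
  "plan": [
    [[-0.29,0.25,-0.42,0,0.45],[-0.29,0.25,-0.42,0,0.45],[-0.29,0.25,-0.42,0,0.45],[-0.29,0.25,-0.42,0,0.45],[-0.29,0.25,-0.42,0,0.45],[-0.29,0.25,-0.42,0,0.45],[-0.29,0.25,-0.42,0,0.45],[-0.29,0.25,-0.42,0,0.45],[-0.29,0.25,-0.42,0,0.45],[-0.29,0.25,-0.42,0,0.45]]
  ]
}}

```text
clock: 12.8
eef_pos: [0.4703, -0.1614, 0.178]
orientation: [0.547, 0.837, 0.0, -0.0]
contact_force: [0.3, 0.2, 0.9]
gripper_width: 0.0303
```

Emit:
{"op": "servo_tool", "data": {
  "plan": [
    [[-0.29,0,0,0,0.05],[-0.29,0,0,0,0.05],[-0.29,0,0,0,0.05],[-0.29,0,0,0,0.05]]
  ]
}}

```text
clock: 13.2
eef_pos: [0.4699, -0.1628, 0.1782]
orientation: [0.608, 0.794, 0.0, -0.0]
contact_force: [-0.4, -0.2, 0.1]
gripper_width: 0.0303
```

```bash
python3 - <<'E'
from fit import *
s=robot.read_state();r=R.from_quat(s['orientation']).as_matrix();print(s['clock'],s['eef_pos'],s['joint_positions'],s['gripper_width'],"yaw",np.arctan2(r[1,0],r[0,0]))
p=robot.camera("wrist");save(p,"w4")
for z in[.104]: print([(np.round(q["at"],1).tolist(),round(q["conf"],2),np.round(onz(p,q["at"],z),3).tolist()) for q in robot.place_of(p,"bar")[:2]])
b=np.array([.5877,-.1333,.2545])
print([proj(p,[*at(b,-.122,y),.104]) for y in(-.06,0,.06)])
E
```

```text
13.2 [ 0.46992451 -0.16284886  0.17819364] [-4.80798959e-01  2.76852189e-01 -3.18607980e-01  9.75567877e-01
  1.49144170e-04  8.26065960e-01] 0.030290877086117524 yaw 1.8347277081327935
[([316.5, 216.5], 0.76, [0.47, -0.168, 0.104])]
[array([316.33715286, 287.19043784]), array([317.06647977, 211.10907168]), array([317.93419214, 121.26027543])]
```

View pics/w4.png

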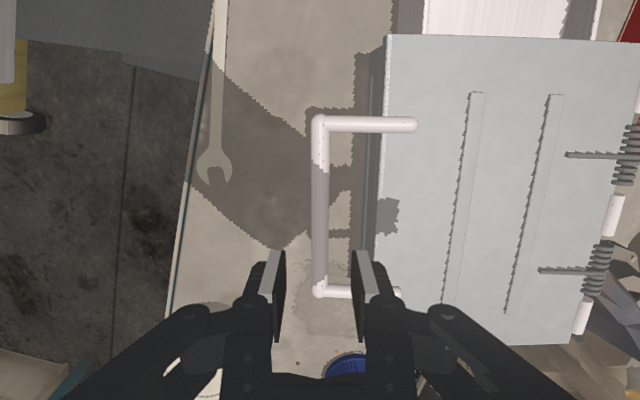

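Emit:
{"op": "servo_tool", "data": {
  "plan": [
    [[-0.29,0,0.02,0.3,0],[-0.29,0,0.02,0.6,0],[-0.29,0,0.02,0.8,0],[-0.29,0,0.02,0.92,0],[-0.29,0,0.02,0.92,0],[-0.29,0,0.02,0.92,0]]
  ],
  "grip_force": 20
}}

```text
clock: 13.9
eef_pos: [0.472, -0.1633, 0.0869]
orientation: [0.609, 0.793, 0.0, 0.0]
contact_force: [0.0, 0.1, 0.9]
gripper_width: 0.0306
```

Emit:
{"op": "servo_tool", "data": {
  "plan": [
    [[-0.6,0,0,0,0],[-1,0,0,0,0],[-1,0,0,0,0],[-1,0,0,0,0],[-1,0,0,0,0]]
  ]
}}

```text
clock: 14.4
eef_pos: [0.4712, -0.1638, 0.0872]
orientation: [0.61, 0.793, -0.001, 0.0]
contact_force: [-4.9, -3.2, 3.1]
gripper_width: 0.0111
```

```bash
python3 - <<'E'
from fit import *
s=robot.read_state();print(s['clock'],s['eef_pos'],s['gripper_width'],s['contact_force'])
t=0
for t in np.arange(0,1.01,.1):
    print(round(t,2),"y",round(2.05*(1-np.cos(t)),3),"z",round(-2.05*np.sin(t),3))
E
```

```text
14.4 [ 0.47122216 -0.16379165  0.08717466] 0.011139651479629578 [-4.90490449 -3.16506415  3.10471195]
0.0 y 0.0 z -0.0
0.1 y 0.01 z -0.205
0.2 y 0.041 z -0.407
0.3 y 0.092 z -0.606
0.4 y 0.162 z -0.798
0.5 y 0.251 z -0.983
0.6 y 0.358 z -1.158
0.7 y 0.482 z -1.321
0.8 y 0.622 z -1.471
0.9 y 0.776 z -1.606
1.0 y 0.942 z -1.725
```

Emit:
{"op": "servo_tool", "data": {
  "plan": [
    [[-1,0,0,-0.05,0],[-1,0,0.005,-0.15,0],[-1,0,0.015,-0.25,0],[-1,0,0.03,-0.35,0],[-1,0,0.06,-0.5,0],[-1,0,0.09,-0.606,0],[-1,0,0.125,-0.703,0],[-1,0,0.162,-0.798,0],[-1,0,0.205,-0.892,0],[-1,0,0.251,-0.983,0]]
  ]
}}

```text
clock: 15.4
eef_pos: [0.494, -0.1577, 0.1856]
orientation: [0.61, 0.792, -0.002, -0.001]
contact_force: [-9.8, -8.6, 4.3]
gripper_width: 0.0112
```

```bash
cat > ang.py <<'E'
from fit import *
s=robot.read_state();print(s['clock'],s['eef_pos'],s['gripper_width'],s['contact_force'])
b=np.array([.5877,-.1333,.2545]);h=at(b,.083,0);d=s['eef_pos'][:2]-h
X=np.cos(b[2])*d[0]+np.sin(b[2])*d[1];Z=s['eef_pos'][2]+.0168-.104
print("rel hinge",X,Z,"ang",np.arctan2(Z,-X),"rad",np.hypot(X,Z))
E
python3 ang.py
```

```text
15.4 [ 0.49398007 -0.15769165  0.18563582] 0.01121800025166949 [-9.80215    -8.62516048  4.26093728]
rel hinge -0.1798420237296222 0.09843582341759656 ang 0.5008033551724159 rad 0.2050189377376301
```

Emit:
{"op": "servo_tool", "data": {
  "plan": [
    [[-1,-0.01,0.02,-0.07,0],[-1,-0.01,0.07,-0.15,0],[-1,-0.01,0.14,-0.24,0],[-1,-0.01,0.21,-0.338,0],[-1,-0.01,0.28,-0.415,0],[-1,-0.01,0.35,-0.488,0],[-1,-0.01,0.43,-0.558,0],[-1,-0.01,0.505,-0.623,0],[-1,-0.01,0.585,-0.685,0],[-1,-0.01,0.625,-0.71,0]]
  ]
}}

```text
clock: 16.4
eef_pos: [0.5557, -0.1414, 0.2585]
orientation: [0.61, 0.793, -0.001, 0.0]
contact_force: [-15.4, -0.3, 20.2]
gripper_width: 0.0109
```

Emit:
{"op": "servo_tool", "data": {
  "plan": [
    [[-1,0,0,0,0],[-1,0,0,0,0]]
  ]
}}

```text
clock: 16.6
eef_pos: [0.5554, -0.1415, 0.2582]
orientation: [0.61, 0.793, -0.001, 0.0]
contact_force: [-14.0, 0.1, 20.1]
gripper_width: 0.0111
```

```bash
python3 ang.py; python3 - <<'E'
from fit import *
p=robot.camera("scene");cv2.imwrite("pics/s5.png",cv2.resize(p["pixels"][100:330,180:440,::-1],(678,600)))
E
```

```text
16.6 [ 0.55537262 -0.14151944  0.25821655] 0.011056963333532493 [-13.96694128   0.13939262  20.12918729]
rel hinge -0.11635542946996577 0.17101654683084538 ang 0.973363100078915 rad 0.20684594571102163
```

View pics/s5.png

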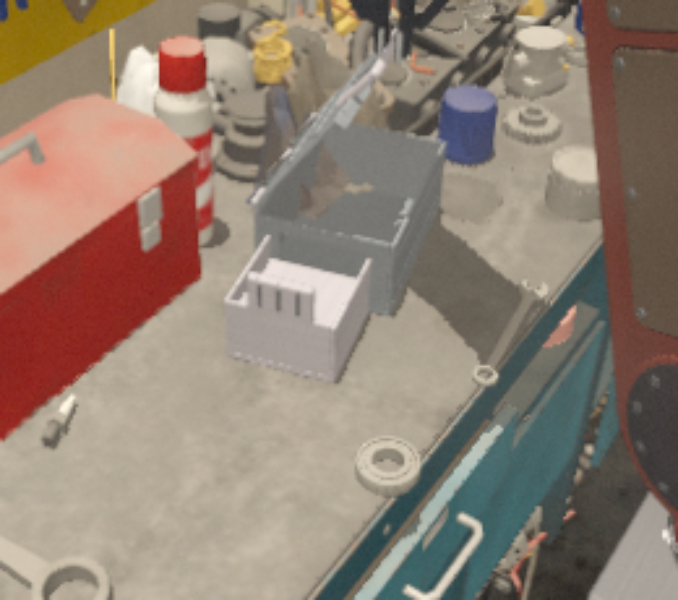

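Emit:
{"op": "servo_tool", "data": {
  "plan": [
    [[-1,0,-0.07,0.035,0],[-1,0,-0.13,0.085,0],[-1,0,-0.19,0.135,0],[-1,0,-0.25,0.19,0],[-1,0,-0.31,0.245,0],[-1,0,-0.355,0.285,0],[-1,0,-0.355,0.285,0],[-1,0,-0.355,0.285,0],[-1,0,-0.355,0.285,0],[-1,0,-0.355,0.285,0]]
  ]
}}

```text
clock: 17.65
eef_pos: [0.5222, -0.1504, 0.2272]
orientation: [0.61, 0.793, 0.0, -0.0]
contact_force: [-3.2, 2.1, 2.1]
gripper_width: 0.0111
```

```bash
python3 ang.py; python3 - <<'E'
from fit import *
p=robot.camera("scene");q=robot.camera("top")
b=np.array([.5877,-.1333,.2545])
for pic in(p,q):
  for k in("bar","mouth","tab","chute"): print(k,[(np.round(r["at"],1).tolist(),round(r["conf"],2)) for r in robot.place_of(pic,k)[:1]])
  print("bar .65/.75/.85",[proj(pic,[*at(b,.083-.205*np.cos(t),0),.104+.205*np.sin(t)]).round(1).tolist() for t in(.65,.75,.85)])
  print("mouth",proj(pic,[*at(b,0,.11),0]).round(1),"tab",proj(pic,[*at(b,0,.224),.105]).round(1))
P=p["pixels"][110:290,200:440,::-1];Q=q["pixels"][120:240,250:450,::-1]
cv2.imwrite("pics/f.png",np.vstack([cv2.resize(P,(480,360)),cv2.resize(Q,(480,240))]))
E
```

```text
17.65 [ 0.52219788 -0.15043096  0.22720346] 0.011136020985566954 [-3.2005117   2.14063415  2.14372325]
rel hinge -0.1507051698796986 0.14000346343419917 ang 0.7486022964167063 rad 0.20570128342341462
bar [([339.9, 130.9], 0.83)]
mouth [([302.7, 212.0], 0.57)]
tab [([287.6, 207.4], 0.65)]
chute [([292.6, 228.8], 0.84)]
bar .65/.75/.85 [[345.2, 135.3], [341.0, 129.4], [336.2, 123.8]]
mouth [302.7 215.5] tab [288.4 211.6]
bar [([384.0, 190.7], 0.6)]
mouth [([193.8, 184.3], 0.25)]
tab [([292.2, 189.8], 0.83)]
chute [([315.7, 187.6], 0.87)]
bar .65/.75/.85 [[384.0, 194.5], [383.4, 189.2], [382.6, 183.3]]
mouth [334.4 184.9] tab [297.9 191.7]
```

View pics/f.png

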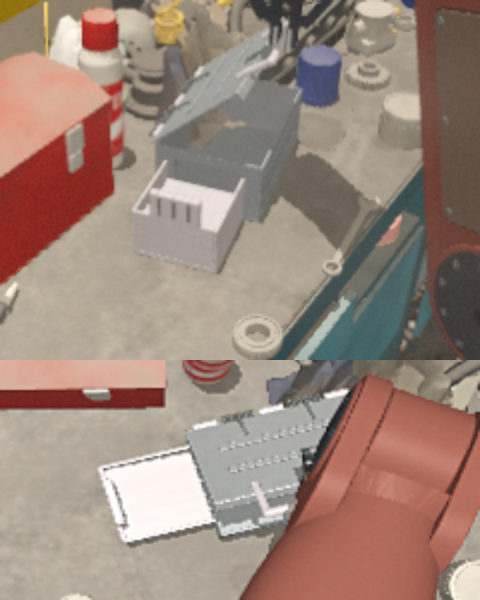

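The cover is held at about 0.75 rad, with the network's bar pixels agreeing on 0.72–0.75. The chute looks butted up. I'll take one zoomed check of the gap, since the detected tab is a few pixels off its prediction.

```bash
python3 - <<'E'
from fit import *
q=robot.camera("top");save(q,"t6")
cv2.imwrite("pics/t6c.png",cv2.resize(q["pixels"][145:220,280:380,::-1],(800,600),interpolation=cv2.INTER_CUBIC))
E
```

```text
(no output)
```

View pics/t6c.png

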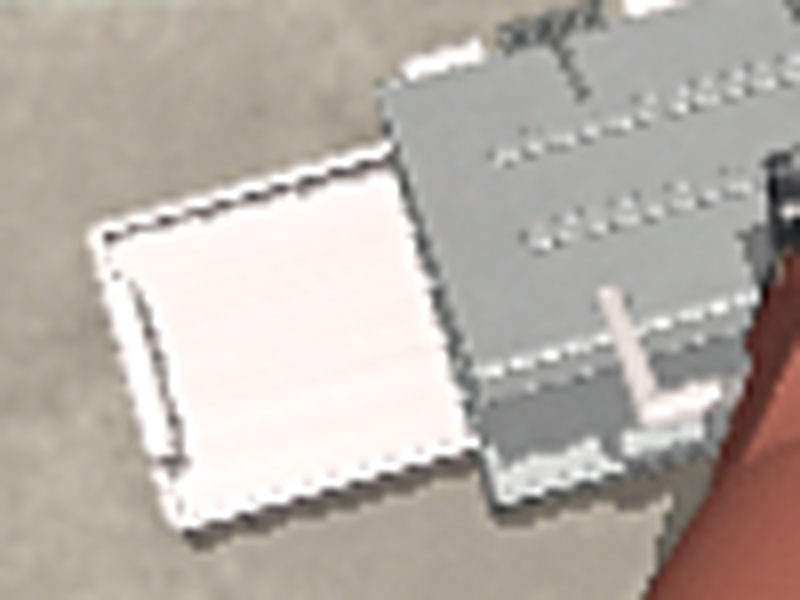

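```bash
python3 - <<'E'
from fit import *
p=robot.camera("top")
cr=lambda L:[(280+(x+.5)/8-.5,145+(y+.5)/8-.5) for x,y in L]
c,e=fitpose(p,[(.06,.06,.078),(.06,-.06,.078),(-.06,-.06,.078),(-.06,.06,.078)],cr([(90,232),(393,148),(478,442),(180,532)]),[.54,.03,.26])
b=np.array([.5877,-.1333,.2545]);d=at(c,0,-.06)-at(b,0,.11);cs,sn=np.cos(b[2]),np.sin(b[2])
print(c,e,cs*d[0]+sn*d[1],-sn*d[0]+cs*d[1],c[2]-b[2])
m=(p["pixels"].min(2)>215).astype(np.uint8);m[:, :290]=0;m[:,345:]=0;m[:160]=0;m[215:]=0
n,l,st,_=cv2.connectedComponentsWithStats(m);i=1+np.argmax(st[1:,4])
print(st[i],cv2.minAreaRect(np.argwhere(l==i)[:,::-1].astype(np.float32)))
# same angle measure via subpixel edges: upper side (x+) and lower side (x-) lines
ys,xs=np.where(l==i)
for f in(np.min,np.max):
    X=np.arange(298,325) if f is np.min else np.arange(306,334)
    Y=[f(ys[xs==x]) for x in X];k=np.polyfit(X,Y,1)
    a=onz(p,(X[0],np.polyval(k,X[0])),.078);z=onz(p,(X[-1],np.polyval(k,X[-1])),.078);v=a-z;print("side yaw",np.arctan2(-v[0],v[1]))
E
```

```text
[0.54739877 0.03280775 0.26952765] 0.7237101536832142 0.003718071729650841 0.0009103816354577 0.015027647026393587
[ 291  163   49   48 1406] ((314.660400390625, 186.81130981445312), (39.28511428833008, 39.559837341308594), 74.05460357666016)
side yaw 0.27237299988331
side yaw 0.25573954626438383
```

```bash
python3 ang.py; python3 -c "
from rig import robot
print(robot.read_state()['qd'].round(3));print(robot.hand_in())"
```

```text
18.25 [ 0.52208703 -0.15046557  0.22709269] 0.01097062461000432 [-3.97491031  3.43392168  2.31578676]
rel hinge -0.15082116207934643 0.13989269100844542 ang 0.7478240076780456 rad 0.2057109329339325
[ 0.001  0.     0.001 -0.001  0.001 -0.   ]
the job is handed in; nothing more can be done
None
```

I handed the job in at 18.3 s, with the chute against the box and the robot holding the cover at about 0.75 rad. The hand-in gives no verdict.

- **Chute:** I gripped it by its tab, slid it to the box and pressed it on to the left wall with about 23 N, then let go. The last top view puts the mouth about 1 mm from the wall, 4 mm off the port's centre and 0.01 to 0.015 rad off square.
- **Cover:** I gripped the pull bar and raised the cover to about 0.97 rad, which is past balance and well short of the stop. I then brought it back to about 0.75 rad, with the fingers still holding the bar and the arm still.
- **Bystanders:** I saw no sign that any had moved, but I only looked in the pictures and did not measure them.

**Checks that disagreed:**
- The network's tab point was 4 to 6 pixels off its predicted place. My fit to the chute's corners and the contact force both showed it flush, so I went by those.
- The network's bar point gave a cover angle about 0.03 rad lower than the arm's pose (0.72 against 0.75), still inside the required range.
- While the cover was past balance, about 24 N built up along the bar's radius because my path was a few millimetres off the arc. It fell to about 6 N at the final hold.

I viewed 12 pictures, two over the budget of 10.

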